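# Unstack the blood-typing kit onto its bench trays

### The job

The blood-typing kit stands on the bench as one stack. Take it apart from the top down, one thing at a time, and set each thing upright and flat on the floor of the shallow tray that has its shape and size: the dropper vial in the small round tray, the steel dish in the larger round tray, the white tube block in the smaller rectangular tray and the slide box in the larger rectangular tray. Set things down without dropping or tipping them, and leave the pump bottle and the capped jar where they stand.

Things in the scene. Friction and masses are not known exactly. Their poses are not given: they have to be found in the camera images.
- vial: small dropper vial, brown glass cylinder 24 mm in diameter and 38 mm high with a white cap 19 mm in diameter on it, 50 mm high in all, about 30 g. Starts upright on top of the stack, standing on the dish. Origin: centre of its underside, z up.
- dish: closed round steel dish, a plain cylinder 40 mm in diameter and 28 mm high, about 70 g. Starts on the tube block, under the vial. Origin: centre of its underside, z up.
- tube_block: white plastic block with 15 dark tube holes drawn on its top (they have no depth), 46 mm along its x, 66 mm along its y, 32 mm high, about 80 g. Starts on the slide box, under the dish, its long side roughly along that of the slide box. Origin: centre of its underside, z up.
- slide_box: closed brown fibreboard box for microscope slides, 62 mm along its x, 100 mm along its y, 34 mm high, about 180 g. Stands on the bench as the bottom of the stack. Origin: centre of its underside, z up.
- vial_tray: fixed shallow open tray of plain steel on the bench: floor 2.5 mm thick, rim 3 mm thick and 6 mm high above the bench. The small round one, for the vial: inside diameter 42 mm, outside 48 mm. Origin: centre of its underside, at bench height.
- dish_tray: fixed shallow open tray of plain steel on the bench: floor 2.5 mm thick, rim 3 mm thick and 6 mm high above the bench. The larger round one, for the dish: inside diameter 58 mm, outside 64 mm. Origin: centre of its underside, at bench height.
- block_tray: fixed shallow open tray of plain steel on the bench: floor 2.5 mm thick, rim 3 mm thick and 6 mm high above the bench. The smaller rectangular one, for the tube block: inside 64 mm along its x and 84 mm along its y (outside 70 by 90 mm), so the block's long side lies along the tray's y. Origin: centre of its underside, at bench height.
- box_tray: fixed shallow open tray of plain steel on the bench: floor 2.5 mm thick, rim 3 mm thick and 6 mm high above the bench. The larger rectangular one, for the slide box: inside 80 mm along its x and 118 mm along its y (outside 86 by 124 mm), so the box's long side lies along the tray's y. Origin: centre of its underside, at bench height.
- pump_bottle: bystander: clear bottle with a white pump head, 60 mm in diameter, 150 mm high, loose on the right of the work. Origin: centre of its underside.
- jar: bystander: squat jar with a grey cap, 54 mm in diameter, 85 mm high, loose on the left of the work. Origin: centre of its underside.
Things that resemble listed ones, but are neither listed nor needed, are in the scene too. Leave any black or turquoise look-alike of the block_tray alone.

How it is judged:
On the way, in this order (a step that is already met when the one before it is completed fails the run):
1. the brown dropper vial stands released in its own tray (horizontal distance between vial and vial_tray below 0.012 m and z of vial in the frame of vial_tray between 0.001 and 0.004 m and angle between vial's own z axis and vertical below 0.06 rad and contact force between the fingers and vial below 0.1 N and linear speed of vial below 0.02 m/s), for 0.2 s.
2. the steel dish stands released in its own tray (horizontal distance between dish and dish_tray below 0.012 m and z of dish in the frame of dish_tray between 0.001 and 0.004 m and angle between dish's own z axis and vertical below 0.06 rad and contact force between the fingers and dish below 0.1 N and linear speed of dish below 0.02 m/s), for 0.2 s.
3. the tube block stands released in its own tray (horizontal distance between tube_block and block_tray below 0.014 m and z of tube_block in the frame of block_tray between 0.001 and 0.004 m and angle between tube_block's own z axis and vertical below 0.06 rad and contact force between the fingers and tube_block below 0.1 N and linear speed of tube_block below 0.02 m/s), for 0.2 s.
4. the slide box stands released in its own tray (horizontal distance between slide_box and box_tray below 0.014 m and z of slide_box in the frame of box_tray between 0.001 and 0.004 m and angle between slide_box's own z axis and vertical below 0.06 rad and contact force between the fingers and slide_box below 0.1 N and linear speed of slide_box below 0.02 m/s), for 0.2 s.
At the end, for the whole second after the job is handed in: Each thing stands upright (within 0.06 rad) and flat on the floor of its own tray (underside 1 to 4 mm above the tray's origin), vial and dish within 12 mm, block and box within 14 mm of the tray's centre, released and at rest, placed from the top of the stack down (all of step 1 and all of step 2 and all of step 3 and all of step 4); the robot touches nothing.
It fails at once if a thing of the kit is tipped over (more than 0.5 rad) (angle between any of vial, dish, tube_block, slide_box's own z axis and vertical above 0.5 rad).
It fails at once if a thing of the kit is dropped or thrown (over 0.7 m/s out of the fingers) ((linear speed of vial above 0.7 m/s and contact force between the fingers and vial below 0.1 N) or (linear speed of dish above 0.7 m/s and contact force between the fingers and dish below 0.1 N) or (linear speed of tube_block above 0.7 m/s and contact force between the fingers and tube_block below 0.1 N) or (linear speed of slide_box above 0.7 m/s and contact force between the fingers and slide_box below 0.1 N)).
It fails at once if the pump bottle or the jar is moved by more than 30 mm (distance of any of pump_bottle, jar from where it was at the start of the episode above 0.03 m).
It also fails if it takes over 109 s, if anything falls off the work surface, if the arm or the gripper's body presses on something with over 40 N, if the wrist force passes 120 N, or if a joint passes its speed limit or range.

### The arm

A 6-joint arm with a two-finger parallel gripper is mounted at the origin on the work surface. World frame = base frame: x ahead of the robot, y to its left, z up, the work surface at z = 0. Lengths are in m, angles in rad, forces in N, time in s.
With the tool pointing down it reaches from about 0.3 to 0.95 m from the base axis. Payload 3.1 kg.
Tool frame: the origin (TCP) lies at the very end of the fingers, on their centre line; the grasp point (between the pads) lies robot.hold_point_z behind it (robot.hold_point_z is the distance from the TCP to the grasp point, in m); z points along the fingers, y is the line along which they close (so a half turn about z gives the same grasp; the last joint's range is limited). The gripper opens to 85 mm and grips with 20 to 120 N. Pads are 22 mm wide; open, the fingers measure 114 mm over their backs; the gripper's body (76 mm by 85 mm) begins 54 mm behind the grasp point. The pads swing forward as they close: fully open they stand 13 mm farther back than shut.
Start: joints at [1.249, 0.308, 1.634, -0, 1.2, -0.07], TCP at [0.156, 0.605, 0.231] pointing down, gripper open.
Joint ranges: [-3.06, 3.06], [-0.79, 1.96], [0.05, 2.63], [-1.19, 4.34], [0.05, 2.64], [-2.94, 2.94]. Speed limits (rad/s): [2.79, 2.79, 3.14, 3.14, 3.14, 3.14].

### API

Orientations are given as [roll, pitch, yaw] about the fixed x, y, z axes, in that order (R = Rz(yaw) Ry(pitch) Rx(roll)).
In Python, from bench import robot gives the robot as it stands.
- The arm moves only by the tool drive_tool, never from a script. Its argument "rows" is a list that holds one entry, the list of rows, each a list of 4 numbers: the shift along the tool's x, y, z scaled (see below), then the turn about the tool's z scaled (see below). In form: [[[dx, dy, dz, roll], ...]]. A call has 1 to 8 rows; each row shifts and turns the commanded pose from where the row before left it, along the tool's axes as they then stand; what a row does not reach is not made up. The controller multiplies each number of a shift by 10 cm and each number of a turn by 5 degrees. A row lasts 1/10 s, in which the tool goes at most 50 mm and 8.59 degrees, less where a joint would pass 70% of its speed; a pose out of reach is approached as far as the arm can. A call with a number of a shift or a turn outside -1 to 1 is refused whole. A call with a gripper value outside its range is refused whole. "jaw" is the opening, from -1 (shut) to 1 (fully open), set as the call begins (left out, the last holds). The fingers move at their own pace and stop on an object; the grip force is fixed at half the most. Time passes only in rows, so rows that do not move let the fingers close. It gives the time, the measured TCP pose, the force, the opening and the grip force at its end, in the units of the state.
- robot.get_obs(): the state, without advancing time (a new reading comes with each control period).
- robot.camera(name): name is "scene" or "top"; returns a dict with "color" (480x640x3 uint8, red, green, blue), "K" (3x3 intrinsics, pixels), "R" (3x3) and "t" (3): a world point X has camera coordinates R X + t. Camera axes: x right, y down, z forward; pixel columns grow to the right and rows downward; lengths in m; the calibration is good to about 2 mm. A picture is of the moment at which its call begins. There is no depth.
- robot.finish_job(): hands the job in; it is judged then, once.
The state is a dict: "time_s": time; "joint_positions": joint angles; "qd": joint speeds; "joint_torque": joint torques, N m; "eef_pos": TCP position; "orientation": TCP orientation; "wrist_force": force on the tool from outside, world axes, zero at the start; "ft_torque": the same for the moment, N m; "finger_gap": finger opening in m; "grip_force": force on a finger pad.
Only numpy, scipy, OpenCV 4.12 (cv2) and the standard library are available. Lean on these libraries where they do the work, as an engineer would, in place of code of your own. Each camera call takes 0.05 s, during which the arm holds its last target. There are 200 camera calls.

## Working session

There is one attempt and no reset: what is moved stays moved. The work goes in short steps, Python scripts to look and compute and a tool call to move; the robot and the scene stay as the last step left them, time stands still between calls to the robot, and variables do not carry over. Pictures are saved under pics/ and viewed, at most 14 in all, crops included, and the job is handed in when it is done.

Besides the shell and the picture viewer there is one more tool, called as name([rows], argument=value, ...), one row to a line, values as JSON. drive_tool: Moves the arm, as the interface text tells. Shifts and turns lie within -1 to 1; 1 stands for 10 cm of shift or 5 degrees of turn. Its arguments: {"type":"object","properties":{"rows":{"type":"array"},"jaw":{"type":"number"}},"required":["rows"]}

```bash
mkdir -p pics; python3 - <<'E'
from bench import robot
import cv2
o=robot.get_obs(); print(o['eef_pos'],o['orientation'],o['finger_gap'],robot.hold_point_z)
for n in('top','scene'):
    c=robot.camera(n); cv2.imwrite(f'pics/{n}0.png',c['color'][:,:,::-1]); print(n,c['K'].tolist(),c['R'].round(4).tolist(),c['t'].round(4).tolist(), (-c['R'].T@c['t']).round(3))
E
```

```text
[0.15546539 0.60449938 0.23003017] [-3.13928238e+00 -1.78758269e-04  2.88977021e+00] 0.085449269312105 0.0187
top [[569.5716567255361, 0.0, 327.8142150099479], [0.0, 569.5716567255361, 240.2656120080595], [0.0, 0.0, 1.0]] [[0.0015, -1.0, 0.0067], [-0.9827, -0.0027, -0.1854], [0.1854, -0.0063, -0.9826]] [-0.0058, 0.4993, 1.2292] [0.263 0.003 1.301]
scene [[497.4114224387913, 0.0, 321.5973974123547], [0.0, 497.4114224387913, 246.06082340730535], [0.0, 0.0, 1.0]] [[-0.6834, 0.7299, -0.0182], [0.4979, 0.4476, -0.7428], [-0.534, -0.5167, -0.6693]] [0.3416, -0.2041, 1.4419] [1.105 0.587 0.82 ]
```

View pics/top0.png

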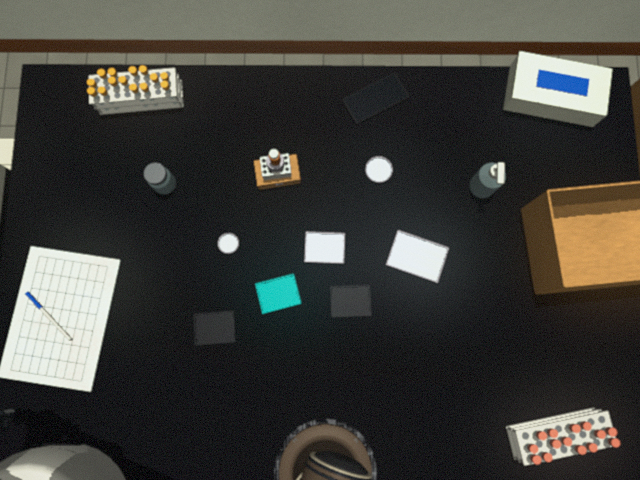

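View pics/scene0.png

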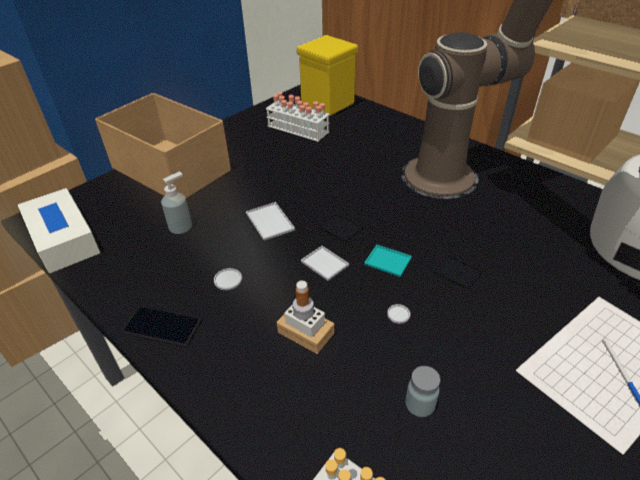

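The top view shows the trays: vial (228,243), dish (379,169), block (325,247) and box (417,256). The stack is at about (277,165), the jar at (160,178) and the pump at (487,180).

```bash
cat > h.py <<'E'
import numpy as np, cv2
from bench import robot
def unproj(c,uv,z):
    uv=np.atleast_2d(np.array(uv,float)); r=np.c_[uv,np.ones(len(uv))]@np.linalg.inv(c['K']).T@c['R']
    o=-c['R'].T@c['t']; s=(z-o[2])/r[:,2]; return (o+s[:,None]*r)[:,:2]
def proj(c,X):
    p=(np.atleast_2d(X)@c['R'].T+c['t'])@c['K'].T; return p[:,:2]/p[:,2:]
E
python3 - <<'E'
from h import *
c=robot.camera('top'); im=c['color']; 
g=im.min(2)
m=(g>110).astype('uint8')
n,l,s,ce=cv2.connectedComponentsWithStats(m)
for name,uv in dict(vt=(228,243),dt=(379,169),bt=(325,247),xt=(417,256)).items():
    k=l[uv[1],uv[0]]; cs,_=cv2.findContours((l==k).astype('uint8'),0,1)
    P=unproj(c,cs[0][:,0,:],0.005)
    (a,b),(w,h),an=cv2.minAreaRect((P*1000).astype('float32'))
    print(name,round(a),round(b),round(w),round(h),round(an,1),s[k,4], 'centroid',unproj(c,ce[k],0.004)*1000)
b=im[135:200,240:315]; s=robot.camera('scene')['color'][270:360,265:345]
out=np.hstack([cv2.resize(b,(450,390),interpolation=cv2.INTER_CUBIC),cv2.resize(s,(347,390),interpolation=cv2.INTER_CUBIC)])
cv2.imwrite('pics/crop.png',out[:,:,::-1])
E
```

```text
vt 501 226 45 47 0.2 339 centroid [[501.09033301 226.04808288]]
dt 681 -125 62 64 0.2 558 centroid [[ 680.2639878  -125.21632983]]
bt 491 3 92 72 87.8 1221 centroid [[491.46177455   2.99078792]]
xt 472 -211 126 88 70.8 2057 centroid [[ 471.50976933 -211.10407885]]
```

View pics/crop.png

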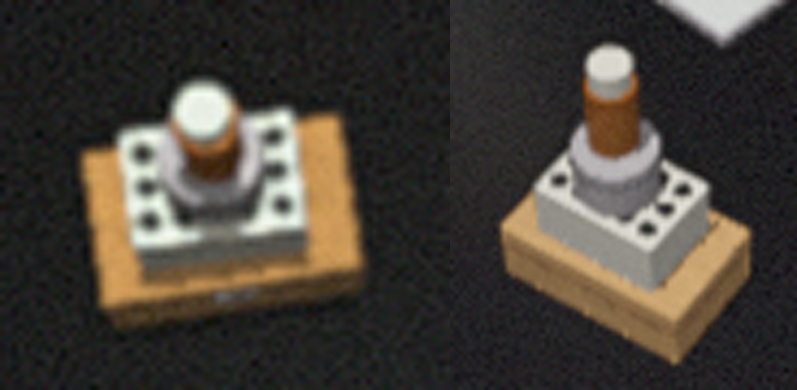

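The crop shows the stack close up. In the top view the cap centre is at crop (204,110), the block top has corners (118,132), (292,110), (305,232) and (137,248), and the box top has corners (82,155), (340,115), (365,265) and (100,305).

```bash
python3 - <<'E'
from h import *
c=robot.camera('top'); s=robot.camera('scene')
T=lambda p:(np.array(p,float)+.5)/6-.5+[240,135]
S=lambda p:(np.array(p,float)-[450,0]+.5)/4.336-.5+[265,270]
print('vial',unproj(c,T((204,110)),.144)*1000,unproj(s,S((610,62)),.144)*1000)
print('dish',unproj(c,T((211,158)),.094)*1000,unproj(s,S((617,148)),.094)*1000)
for n,C,z in(('blk',[T(p) for p in((118,132),(292,110),(305,232),(137,248))],.066),('box',[T(p) for p in((82,155),(340,115),(365,265),(100,305))],.034),
 ):
    P=unproj(c,C,z); print(n,P.mean(0)*1000,cv2.minAreaRect((P*1000).astype('float32')))
P=unproj(s,[S(p) for p in((535,190),(655,250),(710,187))],.066);print('blk s',(P[0]+P[2])*500,np.diff(P,axis=0)*1000)
P=unproj(s,[S(p) for p in((502,230),(677,325),(750,235))],.034);print('box s',(P[0]+P[2])*500,np.diff(P,axis=0)*1000)
print('pump',unproj(c,(482,190),0.01)*1000,'jar',unproj(c,(154,172),.085)*1000)
E
```

```text
vial [[669.63022119 111.51221963]] [[668.4277653  109.87743116]]
dish [[668.68702237 113.25504562]] [[671.51186873 114.15594117]]
blk [669.33324739 114.87544184] ((668.778076171875, 115.0484619140625), (48.33836364746094, 66.18888854980469), 7.7812700271606445)
box [668.05884657 114.13162314] ((668.1818237304688, 114.29867553710938), (61.31714630126953, 102.80998229980469), 9.124371528625488)
blk s [670.44627753 114.90724423] [[-11.88272105  64.35067426]
 [-42.90421067  -6.63006138]]
box s [669.92071541 114.63461463] [[-15.61483232  97.60521783]
 [-59.8607073  -10.15675439]]
pump [[ 627.36676866 -367.00624362]] jar [[645.0353618 381.1676093]]
```

```bash
cat > plan.py <<'E'
import sys
from h import *
from scipy.spatial.transform import Rotation as Ro
# x y z(mm) yaw(deg) n rows
x,y,z,a,n=map(float,sys.argv[1:6]); n=int(n)
o=robot.get_obs(); p=o['eef_pos']; r,pt,yaw=o['orientation']
d=(np.array([x,y,z])/1000-p)/n
dy=(a-np.degrees(yaw)+180)%360-180; dy/=n
rows=[]; R=Ro.from_euler('xyz',o['orientation'])
for i in range(n):
    rows.append([round(float(v),3)+0. for v in R.inv().apply(d)*10]+[round(-dy/5,3)+0.])
    R=Ro.from_euler('z',dy,degrees=True)*R
print(rows)
E
python3 plan.py 669 111 210 90 16
```

```text
[[-0.388, -0.219, 0.013, np.float64(0.945)], [-0.404, -0.186, 0.013, np.float64(0.945)], [-0.418, -0.153, 0.013, np.float64(0.945)], [-0.43, -0.118, 0.013, np.float64(0.945)], [-0.438, -0.082, 0.013, np.float64(0.945)], [-0.443, -0.045, 0.013, np.float64(0.945)], [-0.445, -0.009, 0.013, np.float64(0.945)], [-0.444, 0.028, 0.013, np.float64(0.945)], [-0.441, 0.064, 0.013, np.float64(0.945)], [-0.434, 0.1, 0.013, np.float64(0.945)], [-0.424, 0.136, 0.013, np.float64(0.945)], [-0.411, 0.17, 0.013, np.float64(0.945)], [-0.396, 0.204, 0.013, np.float64(0.945)], [-0.378, 0.236, 0.013, np.float64(0.945)], [-0.357, 0.266, 0.013, np.float64(0.945)], [-0.334, 0.294, 0.013, np.float64(0.945)]]
```

drive_tool([
  [[-0.39,-0.22,0.01,0.95],[-0.4,-0.19,0.01,0.95],[-0.42,-0.15,0.01,0.95],[-0.43,-0.12,0.01,0.95],[-0.44,-0.08,0.01,0.95],[-0.44,-0.05,0.01,0.95],[-0.44,-0.01,0.01,0.95],[-0.44,0.03,0.01,0.95]],
], jaw=1)

```text
time_s: 1.1
eef_pos: [0.4121, 0.3566, 0.2234]
orientation: [3.141, -0.0, 2.223]
wrist_force: [-0.2, 0.5, 0.3]
finger_gap: 0.0853
grip_force: 0.0
```

drive_tool([
  [[-0.44,0.06,0.01,0.95],[-0.43,0.1,0.01,0.95],[-0.42,0.14,0.01,0.95],[-0.41,0.17,0.01,0.95],[-0.4,0.2,0.01,0.95],[-0.38,0.24,0.01,0.95],[-0.36,0.27,0.01,0.95],[-0.33,0.29,0.01,0.95]],
])

```text
time_s: 1.9
eef_pos: [0.6673, 0.1084, 0.2152]
orientation: [3.141, -0.0, 1.56]
wrist_force: [0.3, 0.7, 1.2]
finger_gap: 0.0849
grip_force: 0.0
```

```bash
sed -i 's/round(-dy\/5,3)/round(float(-dy)\/5,3)/; s/^d=/print((p*1000).round(1),np.degrees(o["orientation"]).round(2),o["time_s"]);d=/' plan.py; python3 plan.py 669 111 160 90 1
```

```text
[667.3 108.4 215.2] [ 1.7999e+02 -1.0000e-02  8.9360e+01] 1.9
[[0.026, 0.016, 0.552, -0.129]]
```

drive_tool([
  [[0.025,0.015,0.1,-0.1],[0,0,0.3,0],[0,0,0.3,0],[0,0,0.25,0],[0,0,0.12,0],[0,0,0.05,0],[0,0,0,0]],
])

```text
time_s: 2.6
eef_pos: [0.6674, 0.1129, 0.1031]
orientation: [-3.141, -0.0, 1.573]
wrist_force: [0.8, 0.2, 0.8]
finger_gap: 0.0856
grip_force: 0.0
```

```bash
python3 - <<'E'
from h import *
c=robot.camera('top')['color'][120:200,230:330]; s=robot.camera('scene')['color'][240:360,255:355]
cv2.imwrite('pics/g1.png',np.hstack([cv2.resize(c,(450,360)),cv2.resize(s,(300,360))])[:,:,::-1])
E
python3 plan.py 669 111 102 90 1
```

```text
[668.8 112.8 104.9] [ 1.7984e+02 -2.0000e-02  9.0100e+01] 2.7
[[-0.018, 0.002, 0.029, 0.019]]
```

View pics/g1.png

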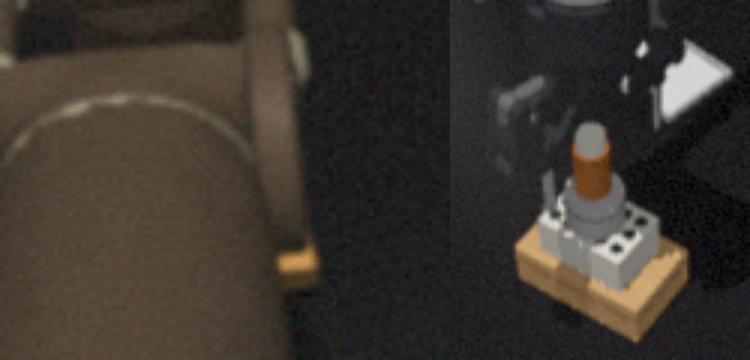

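drive_tool([
  [[-0.01,0,0.02,0],[0,0,0,0],[0,0,0,0],[0,0,0,0],[0,0,0,0],[0,0,0,0],[0,0,0,0],[0,0,0,0]],
], jaw=-1)

```text
time_s: 3.5
eef_pos: [0.6681, 0.1115, 0.1018]
orientation: [3.141, -0.0, 1.572]
wrist_force: [0.2, 0.6, 2.9]
finger_gap: 0.0223
grip_force: 58.8
```

drive_tool([
  [[0,0,-0.05,0],[0,0,-0.15,0],[0,0,-0.3,0],[0,0,-0.1,0],[0,0,0,0]],
])

```text
time_s: 4.0
eef_pos: [0.6698, 0.1117, 0.1647]
orientation: [3.136, -0.001, 1.572]
wrist_force: [-0.0, 0.3, -1.0]
finger_gap: 0.0222
grip_force: 58.7
```

```bash
python3 plan.py 501 226 130 90 8;  python3 - <<'E'
from h import *
s=robot.camera('scene')['color'][200:380,220:420]
cv2.imwrite('pics/g2.png',cv2.resize(s,(600,540))[:,:,::-1])
E
```

```text
[669.8 111.7 164.7] [ 1.7965e+02 -4.0000e-02  9.0080e+01] 4.0
[[0.143, -0.211, 0.042, 0.002], [0.143, -0.211, 0.042, 0.002], [0.143, -0.211, 0.042, 0.002], [0.143, -0.211, 0.042, 0.002], [0.143, -0.211, 0.042, 0.002], [0.143, -0.211, 0.042, 0.002], [0.143, -0.211, 0.042, 0.002], [0.143, -0.211, 0.042, 0.002]]
```

View pics/g2.png

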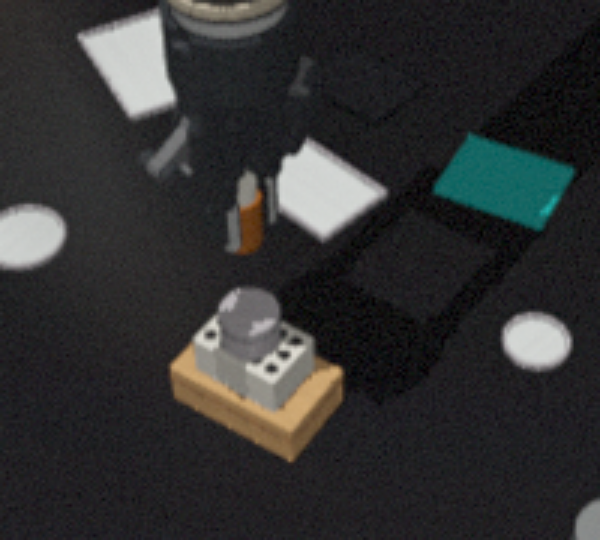

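The scene view shows the vial held upright at about (250,215), with the dish top uncovered at about (250,313).

drive_tool([
  [[0.07,-0.1,0,0],[0.14,-0.21,0.02,0],[0.18,-0.26,0.05,0],[0.2,-0.3,0.06,0],[0.2,-0.3,0.06,0],[0.18,-0.26,0.06,0],[0.1,-0.16,0.06,0],[0.07,-0.1,0.04,0]],
])

```text
time_s: 4.85
eef_pos: [0.4957, 0.2257, 0.1246]
orientation: [-3.139, 0.001, 1.574]
wrist_force: [0.3, 0.5, -0.7]
finger_gap: 0.0222
grip_force: 58.8
```

```bash
python3 plan.py 501 226 16 90 1;  python3 - <<'E'
from h import *
c=robot.camera('scene')
print('dish',unproj(c,(303.2-.33,304.2-.33),.094)*1000)
E
```

```text
[495.7 225.7 124.6] [-1.7983e+02  7.0000e-02  9.0160e+01] 4.85
[[0.005, 0.056, 1.086, 0.031]]
dish [[672.07156367 114.00253654]]
```

drive_tool([
  [[0.01,0.055,0.1,0],[0,0,0.25,0],[0,0,0.3,0],[0,0,0.25,0],[0,0,0.12,0],[0,0,0.05,0],[0,0,0.01,0],[0,0,0,0]],
])

```text
time_s: 5.7
eef_pos: [0.5054, 0.2264, 0.0191]
orientation: [3.14, -0.001, 1.572]
wrist_force: [0.1, -0.4, -0.8]
finger_gap: 0.0227
grip_force: 58.8
```

drive_tool([
  [[0,0,0.01,0],[0,0,0.01,0],[0,0,0.01,0],[0,0,0,0]],
])

```text
time_s: 6.1
eef_pos: [0.504, 0.2264, 0.0155]
orientation: [3.141, -0.0, 1.572]
wrist_force: [0.1, 1.4, -0.1]
finger_gap: 0.0222
grip_force: 58.8
```

drive_tool([
  [[0,-0.02,0.01,0],[0,0,0.01,0],[0,0,0.01,0],[0,0,0.005,0],[0,0,0,0]],
])

```text
time_s: 6.6
eef_pos: [0.5019, 0.2262, 0.0116]
orientation: [-3.141, 0.0, 1.572]
wrist_force: [-0.3, -1.0, 0.7]
finger_gap: 0.0226
grip_force: 58.8
```

```bash
python3 - <<'E'
from h import *
o=robot.get_obs();print(o['eef_pos'],o['wrist_force'])
c=robot.camera('scene'); s=c['color'][270:350,350:450]
cv2.imwrite('pics/g3.png',cv2.resize(s,(600,480))[:,:,::-1])
o=robot.get_obs();print(o['eef_pos'],o['wrist_force'])
E
```

```text
[0.50193606 0.22622049 0.01161625] [-0.33600909 -1.02787585  0.71541199]
[0.50198118 0.22623293 0.0116848 ] [ 0.49893554 -0.17045492 -0.30980086]
```

View pics/g3.png

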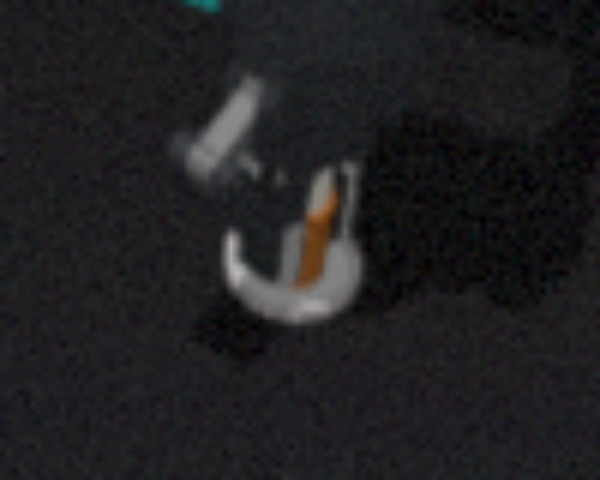

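The vial hangs in the small round tray, roughly central, at about (315,260). I'll lower it the last 1–2 mm.

drive_tool([
  [[0,0,0.006,0],[0,0,0.006,0],[0,0,0.003,0],[0,0,0,0]],
])

```text
time_s: 7.05
eef_pos: [0.502, 0.2262, 0.0103]
orientation: [-3.142, 0.0, 1.572]
wrist_force: [-0.4, -0.7, 0.9]
finger_gap: 0.0225
grip_force: 58.8
```

drive_tool([
  [[0,0,0.006,0],[0,0,0.004,0],[0,0,0,0]],
])

```text
time_s: 7.35
eef_pos: [0.502, 0.2262, 0.0103]
orientation: [-3.141, 0.0, 1.572]
wrist_force: [-1.3, -1.5, 7.5]
finger_gap: 0.0223
grip_force: 59.0
```

drive_tool([
  [[0,0,0,0],[0,0,0,0],[0,0,0,0],[0,0,0,0],[0,0,0,0],[0,0,0,0],[0,0,-0.05,0],[0,0,-0.1,0]],
], jaw=1)

```text
time_s: 8.15
eef_pos: [0.5011, 0.2259, 0.024]
orientation: [-3.14, 0.001, 1.572]
wrist_force: [0.2, 0.5, -0.3]
finger_gap: 0.0856
grip_force: 0.0
```

drive_tool([
  [[0,0,-0.3,0],[0,0,-0.4,0],[0,0,-0.4,0],[0,0,-0.2,0],[0,0,0,0]],
])

```text
time_s: 8.65
eef_pos: [0.5055, 0.2275, 0.1596]
orientation: [3.132, -0.003, 1.572]
wrist_force: [0.3, 0.2, -0.2]
finger_gap: 0.0855
grip_force: 0.0
```

```bash
python3 - <<'E'
from h import *
s=robot.camera('scene'); cv2.imwrite('pics/g4.png',cv2.resize(s['color'][240:340,270:430],(800,500))[:,:,::-1])
E
python3 plan.py 670 113.5 150 90 8
```

```text
[503.7 226.9 157.1] [ 1.797e+02 -1.100e-01  9.008e+01] 8.7
[[-0.142, 0.208, 0.01, 0.002], [-0.142, 0.208, 0.01, 0.002], [-0.142, 0.208, 0.01, 0.002], [-0.142, 0.208, 0.01, 0.002], [-0.142, 0.208, 0.01, 0.002], [-0.142, 0.208, 0.01, 0.002], [-0.142, 0.208, 0.01, 0.002], [-0.142, 0.208, 0.01, 0.002]]
```

View pics/g4.png

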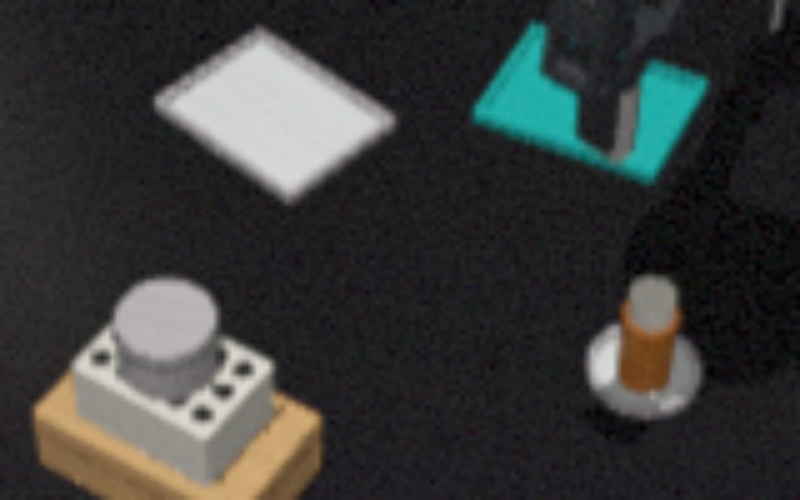

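The vial stands upright, centred in its tray, at about (648,345). The dish on the block is centred at about (165,320).

drive_tool([
  [[-0.08,0.11,0,0],[-0.18,0.26,0.01,0],[-0.24,0.35,0.02,0],[-0.24,0.35,0.02,0],[-0.21,0.31,0.02,0],[-0.12,0.19,0.01,0],[-0.06,0.1,0,0],[0,0,0,0]],
])

```text
time_s: 9.5
eef_pos: [0.6693, 0.1119, 0.1442]
orientation: [-3.139, 0.0, 1.57]
wrist_force: [-0.3, 0.3, -0.4]
finger_gap: 0.0854
grip_force: 0.0
```

```bash
python3 plan.py 670.5 114 75 90 1
```

```text
[669.3 111.9 144.2] [-1.7985e+02  3.0000e-02  8.9960e+01] 9.5
[[0.021, 0.014, 0.692, -0.007]]
```

drive_tool([
  [[0.02,0.01,0.08,0],[0,0,0.18,0],[0,0,0.2,0],[0,0,0.15,0],[0,0,0.07,0],[0,0,0.01,0],[0,0,0,0],[0,0,0,0]],
])

```text
time_s: 10.3
eef_pos: [0.6711, 0.1157, 0.0784]
orientation: [3.139, -0.0, 1.572]
wrist_force: [-0.2, 0.8, -0.3]
finger_gap: 0.0856
grip_force: 0.0
```

drive_tool([
  [[-0.01,0,0.02,0],[0,0,0,0],[0,0,0,0],[0,0,0,0]],
])

```text
time_s: 10.7
eef_pos: [0.6703, 0.1144, 0.0755]
orientation: [3.141, -0.0, 1.572]
wrist_force: [-0.4, -0.6, 0.1]
finger_gap: 0.0855
grip_force: 0.0
```

drive_tool([
  [[0,0,0,0],[0,0,0,0],[0,0,0,0],[0,0,0,0],[0,0,0,0],[0,0,0,0],[0,0,0,0]],
], jaw=-1)

```text
time_s: 11.4
eef_pos: [0.6706, 0.1145, 0.0757]
orientation: [3.141, -0.0, 1.572]
wrist_force: [1.0, -0.2, 2.5]
finger_gap: 0.0379
grip_force: 60.5
```

drive_tool([
  [[0,0,-0.05,0],[0,0,-0.15,0],[0,0,-0.25,0],[0,0,-0.1,0],[0,0,0,0]],
])

```text
time_s: 11.9
eef_pos: [0.6722, 0.1147, 0.1335]
orientation: [3.136, -0.001, 1.572]
wrist_force: [-0.4, 0.4, -1.0]
finger_gap: 0.0378
grip_force: 60.2
```

drive_tool([
  [[-0.15,0.01,0,0],[-0.35,0.02,0,0],[-0.45,0.02,0,0],[-0.45,0.02,0.02,0],[-0.45,0.02,0.05,0],[-0.35,0.01,0.1,0],[-0.19,0,0.1,0],[0,0,0,0]],
])

```text
time_s: 12.7
eef_pos: [0.6776, -0.1274, 0.0997]
orientation: [-3.136, -0.001, 1.568]
wrist_force: [-0.2, 0.9, -0.8]
finger_gap: 0.0383
grip_force: 60.2
```

```bash
python3 plan.py 681 -125 20 90 1; python3 -c "
from h import *
print(robot.get_obs()['finger_gap'])"
```

```text
[ 677.6 -127.4   99.7] [-1.7966e+02 -5.0000e-02  8.9850e+01] 12.7
[[0.023, 0.038, 0.797, -0.031]]
0.03827493198485732
```

drive_tool([
  [[0.01,0.02,0.08,0],[0,0,0.2,0],[0,0,0.25,0],[0,0,0.17,0],[0,0,0.07,0],[0,0,0.02,0],[0,0,0,0],[0,0,0,0]],
])

```text
time_s: 13.5
eef_pos: [0.6836, -0.1236, 0.0256]
orientation: [3.139, 0.001, 1.572]
wrist_force: [-0.4, 0.8, -0.0]
finger_gap: 0.0377
grip_force: 60.3
```

```bash
python3 plan.py 681 -125 12 90 1; python3 - <<'E'
from h import *
s=robot.camera('scene'); cv2.imwrite('pics/g5.png',cv2.resize(s['color'][230:310,180:280],(600,480))[:,:,::-1])
E
```

```text
[ 683.6 -123.6   25.6] [1.7986e+02 3.0000e-02 9.0080e+01] 13.5
[[-0.014, -0.027, 0.136, 0.017]]
```

View pics/g5.png

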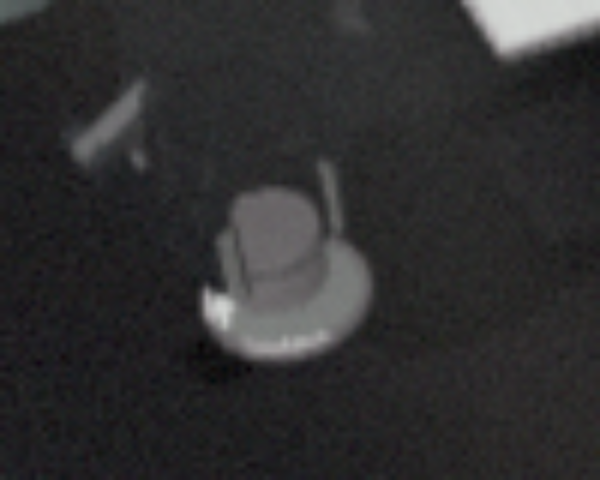

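The dish is above the larger round tray, roughly central, at about (280,250). I'll lower it.

drive_tool([
  [[-0.01,-0.015,0.03,0],[0,0,0.03,0],[0,0,0.02,0],[0,0,0.01,0],[0,0,0,0],[0,0,0,0]],
])

```text
time_s: 14.15
eef_pos: [0.6809, -0.1245, 0.0152]
orientation: [-3.142, -0.0, 1.572]
wrist_force: [-0.9, -0.3, -0.5]
finger_gap: 0.0378
grip_force: 60.3
```

drive_tool([
  [[0,0,0.006,0],[0,0,0.006,0],[0,0,0.006,0],[0,0,0,0]],
])

```text
time_s: 14.55
eef_pos: [0.6809, -0.1245, 0.0134]
orientation: [-3.141, -0.0, 1.572]
wrist_force: [-0.9, 0.4, -0.3]
finger_gap: 0.0376
grip_force: 60.3
```

drive_tool([
  [[0,0,0.006,0],[0,0,0.006,0],[0,0,0.004,0],[0,0,0,0]],
])

```text
time_s: 14.95
eef_pos: [0.681, -0.1245, 0.0122]
orientation: [-3.142, -0.0, 1.572]
wrist_force: [-0.9, 0.6, 2.2]
finger_gap: 0.0377
grip_force: 60.4
```

Contact is near, so one more small step, then release.

drive_tool([
  [[0,0,0.004,0],[0,0,0,0]],
])

```text
time_s: 15.15
eef_pos: [0.681, -0.1245, 0.0122]
orientation: [-3.142, 0.0, 1.572]
wrist_force: [-2.9, 0.8, 4.2]
finger_gap: 0.0381
grip_force: 60.7
```

drive_tool([
  [[0,0,0,0],[0,0,0,0],[0,0,0,0],[0,0,0,0],[0,0,0,0],[0,0,0,0],[0,0,-0.05,0],[0,0,-0.1,0]],
], jaw=1)

```text
time_s: 15.95
eef_pos: [0.68, -0.1243, 0.026]
orientation: [-3.139, -0.001, 1.572]
wrist_force: [-0.2, 0.3, -1.1]
finger_gap: 0.0857
grip_force: 0.0
```

drive_tool([
  [[0,0,-0.3,0],[0,0,-0.35,0],[0,0,-0.35,0],[0,0,-0.1,0],[0,0,0,0]],
])

```text
time_s: 16.45
eef_pos: [0.6832, -0.125, 0.1403]
orientation: [3.135, 0.002, 1.572]
wrist_force: [-0.4, 0.7, 0.5]
finger_gap: 0.0855
grip_force: 0.0
```

```bash
python3 - <<'E'
from h import *
s=robot.camera('scene'); cv2.imwrite('pics/g6.png',cv2.resize(s['color'][250:360,195:355],(800,550))[:,:,::-1])
E
python3 plan.py 670 115 120 99 8
```

```text
[ 681.5 -124.6  137.7] [1.7988e+02 3.0000e-02 9.0070e+01] 16.5
[[0.3, -0.014, 0.022, -0.223], [0.3, -0.008, 0.022, -0.223], [0.3, -0.002, 0.022, -0.223], [0.3, 0.004, 0.022, -0.223], [0.3, 0.009, 0.022, -0.223], [0.3, 0.015, 0.022, -0.223], [0.299, 0.021, 0.022, -0.223], [0.299, 0.027, 0.022, -0.223]]
```

View pics/g6.png

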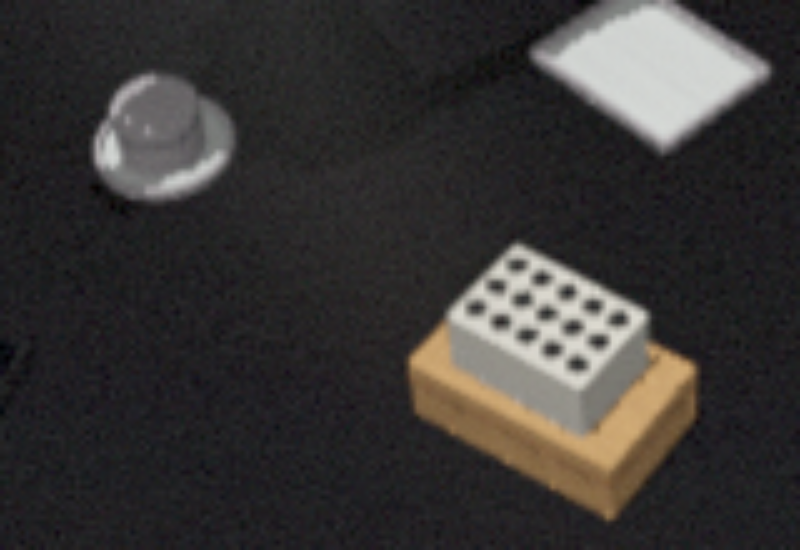

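The dish stands in its tray at about (155,120). The block top has corners (518,243), (650,317), (583,388) and (449,315). The box top has corners (410,360), (612,465) and (696,365).

```bash
python3 - <<'E'
from h import *
c=robot.camera('scene')
S=lambda p:(np.array(p,float)+.5)/5-.5+[195,250]
P=unproj(c,[S(p) for p in((518,243),(650,317),(583,388),(449,315))],.066)*1000
print(P.mean(0)); d=(P[1]+P[2]-P[0]-P[3])/2; e=(P[3]+P[2]-P[0]-P[1])/2;print(np.degrees(np.arctan2(*d[::-1]))-90,d,np.degrees(np.arctan2(*e[::-1])),e)
P=unproj(c,[S(p) for p in((410,360),(612,465),(696,365))],.034)*1000
print((P[0]+P[2])/2,np.diff(P,axis=0),np.degrees(np.arctan2(P[1,1]-P[0,1],P[1,0]-P[0,0]))-90)
E
```

```text
[669.31507317 114.07254035]
7.316200031599038 [-8.39584813 65.39314062] 7.6098761523524985 [44.21352207  5.90710038]
[667.83754949 112.5809555 ] [[-17.19191848  96.44465255]
 [-58.7249689   -9.06696852]] 10.107202809788632
```

drive_tool([
  [[0.15,0,0.01,-0.22],[0.3,-0.01,0.02,-0.22],[0.4,0,0.02,-0.22],[0.45,0,0.02,-0.22],[0.45,0.01,0.02,-0.22],[0.35,0.01,0.02,-0.22],[0.2,0.02,0.02,-0.22],[0.08,0,0.02,-0.22]],
])

```text
time_s: 17.35
eef_pos: [0.6674, 0.1158, 0.1196]
orientation: [-3.139, -0.0, 1.73]
wrist_force: [0.2, -1.1, 0.3]
finger_gap: 0.0857
grip_force: 0.0
```

```bash
python3 plan.py 670 115 44 99 1
```

```text
[667.4 115.8 119.6] [-1.7984e+02 -2.0000e-02  9.9130e+01] 17.35
[[-0.012, 0.027, 0.756, 0.027]]
```

drive_tool([
  [[-0.01,0.02,0.08,0.1],[0,0,0.2,0.1],[0,0,0.22,0],[0,0,0.18,0],[0,0,0.08,0],[0,0,0.02,0],[0,0,0,0],[0,0,0,0]],
])

```text
time_s: 18.15
eef_pos: [0.672, 0.1125, 0.0446]
orientation: [3.139, 0.0, 1.708]
wrist_force: [-0.1, -0.1, 0.2]
finger_gap: 0.0853
grip_force: 0.0
```

drive_tool([
  [[0,0,0,0],[0,0,0,0]],
])

```text
time_s: 18.35
eef_pos: [0.6716, 0.1127, 0.0446]
orientation: [3.14, 0.0, 1.708]
wrist_force: [-0.2, 1.0, -0.9]
finger_gap: 0.0853
grip_force: 0.0
```

drive_tool([
  [[0.01,-0.015,0.02,0],[0,0,0.01,0],[0,0,0,0]],
])

```text
time_s: 18.65
eef_pos: [0.6689, 0.1135, 0.0402]
orientation: [-3.141, -0.0, 1.708]
wrist_force: [0.1, -0.5, -0.4]
finger_gap: 0.0852
grip_force: 0.0
```

drive_tool([
  [[0,0,0,0],[0,0,0,0],[0,0,0,0],[0,0,0,0],[0,0,0,0],[0,0,0,0],[0,0,0,0]],
], jaw=-1)

```text
time_s: 19.35
eef_pos: [0.6697, 0.1133, 0.0408]
orientation: [3.141, 0.0, 1.708]
wrist_force: [1.0, 0.4, 1.5]
finger_gap: 0.0447
grip_force: 63.8
```

drive_tool([
  [[0,0,-0.05,0],[0,0,-0.15,0],[0,0,-0.25,0],[0,0,-0.1,0],[0,0,0,0]],
])

```text
time_s: 19.85
eef_pos: [0.6714, 0.1136, 0.0987]
orientation: [3.136, 0.0, 1.708]
wrist_force: [0.8, 0.2, -1.5]
finger_gap: 0.0447
grip_force: 63.6
```

```bash
python3 plan.py 491 3 70 87.8 7
```

```text
[671.4 113.6  98.7] [1.7968e+02 1.0000e-02 9.7870e+01] 19.85
[[-0.121, -0.277, 0.039, 0.288], [-0.128, -0.274, 0.039, 0.288], [-0.135, -0.271, 0.039, 0.288], [-0.142, -0.267, 0.04, 0.288], [-0.148, -0.264, 0.04, 0.288], [-0.155, -0.26, 0.04, 0.288], [-0.161, -0.256, 0.04, 0.288]]
```

drive_tool([
  [[-0.06,-0.14,0,0.29],[-0.13,-0.27,0.02,0.29],[-0.16,-0.33,0.04,0.29],[-0.2,-0.37,0.06,0.29],[-0.19,-0.34,0.06,0.29],[-0.15,-0.26,0.06,0.29],[-0.1,-0.15,0.04,0.29],[0,0,0,0]],
])

```text
time_s: 20.65
eef_pos: [0.4849, 0.0026, 0.0656]
orientation: [-3.135, -0.0, 1.529]
wrist_force: [-0.2, -0.3, -0.2]
finger_gap: 0.0451
grip_force: 63.6
```

```bash
python3 plan.py 491 3 16 87.8 1
```

```text
[484.9   2.6  65.6] [-179.63   -0.     87.62] 20.65
[[0.007, 0.064, 0.496, -0.036]]
```

drive_tool([
  [[0,0.04,0.06,0],[0,0,0.13,0],[0,0,0.15,0],[0,0,0.1,0],[0,0,0.04,0],[0,0,0,0],[0,0,0,0],[0,0,0,0]],
])

```text
time_s: 21.45
eef_pos: [0.4941, 0.0031, 0.02]
orientation: [3.14, 0.0, 1.531]
wrist_force: [0.4, -0.3, -1.1]
finger_gap: 0.0448
grip_force: 63.6
```

```bash
python3 plan.py 491 3 10 87.8 1; python3 - <<'E'
from h import *
s=robot.camera('scene'); cv2.imwrite('pics/g7.png',cv2.resize(s['color'][220:300,275:375],(600,480))[:,:,::-1])
E
```

```text
[494.1   3.1  20. ] [179.92   0.    87.73] 21.45
[[-0.002, -0.031, 0.1, -0.014]]
```

View pics/g7.png

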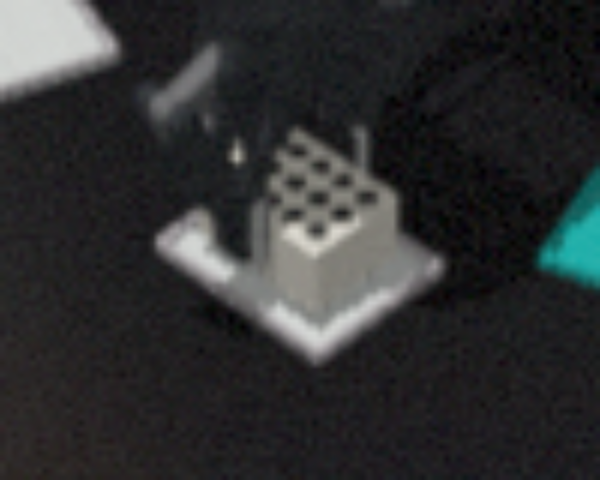

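The block is aligned over its white tray; its near corner at (318,325) is inside the tray corner at (318,360).

drive_tool([
  [[0,-0.02,0.02,0],[0,0,0.03,0],[0,0,0.02,0],[0,0,0.01,0],[0,0,0,0],[0,0,0,0]],
])

```text
time_s: 22.1
eef_pos: [0.4914, 0.0031, 0.0114]
orientation: [-3.142, -0.0, 1.531]
wrist_force: [-1.0, -0.3, -0.9]
finger_gap: 0.0449
grip_force: 63.6
```

drive_tool([
  [[0,0,0.006,0],[0,0,0.006,0],[0,0,0,0]],
])

```text
time_s: 22.4
eef_pos: [0.4913, 0.0032, 0.0102]
orientation: [-3.141, 0.0, 1.531]
wrist_force: [-1.5, -0.0, -1.2]
finger_gap: 0.0449
grip_force: 63.6
```

drive_tool([
  [[0,0,0.006,0],[0,0,0.004,0],[0,0,0,0],[0,0,0,0]],
])

```text
time_s: 22.8
eef_pos: [0.4914, 0.0032, 0.0093]
orientation: [-3.142, -0.0, 1.531]
wrist_force: [0.0, 1.2, -2.2]
finger_gap: 0.0448
grip_force: 63.7
```

drive_tool([
  [[0,0,0.005,0],[0,0,0.004,0],[0,0,0,0],[0,0,0,0]],
])

```text
time_s: 23.2
eef_pos: [0.4914, 0.0032, 0.0092]
orientation: [-3.141, -0.0, 1.531]
wrist_force: [-3.9, -0.1, 7.1]
finger_gap: 0.0448
grip_force: 64.7
```

drive_tool([
  [[0,0,0,0],[0,0,0,0],[0,0,0,0],[0,0,0,0],[0,0,0,0],[0,0,0,0],[0,0,-0.05,0],[0,0,-0.1,0]],
], jaw=1)

```text
time_s: 24.0
eef_pos: [0.4905, 0.0032, 0.0232]
orientation: [-3.14, -0.0, 1.531]
wrist_force: [0.1, -0.1, -0.5]
finger_gap: 0.0854
grip_force: 0.0
```

drive_tool([
  [[0,0,-0.2,0],[0,0,-0.3,0],[0,0,-0.3,0],[0,0,-0.1,0],[0,0,0,0]],
])

```text
time_s: 24.5
eef_pos: [0.4933, 0.003, 0.1157]
orientation: [3.136, 0.0, 1.531]
wrist_force: [-0.5, 0.1, -0.4]
finger_gap: 0.0855
grip_force: 0.0
```

```bash
python3 - <<'E'
from h import *
s=robot.camera('scene'); cv2.imwrite('pics/g8.png',cv2.resize(s['color'][230:360,255:375],(600,600),fx=5,fy=5)[:,:,::-1] if 0 else cv2.resize(s['color'][230:350,255:375],(600,600))[:,:,::-1])
E
python3 plan.py 669 114 90 99.3 8
```

```text
[491.9   3.1 114.1] [179.89   0.    87.72] 24.55
[[0.147, 0.216, 0.031, -0.289], [0.142, 0.219, 0.031, -0.289], [0.136, 0.223, 0.031, -0.289], [0.131, 0.226, 0.031, -0.289], [0.125, 0.229, 0.031, -0.289], [0.119, 0.233, 0.031, -0.289], [0.113, 0.235, 0.031, -0.289], [0.107, 0.238, 0.031, -0.289]]
```

View pics/g8.png

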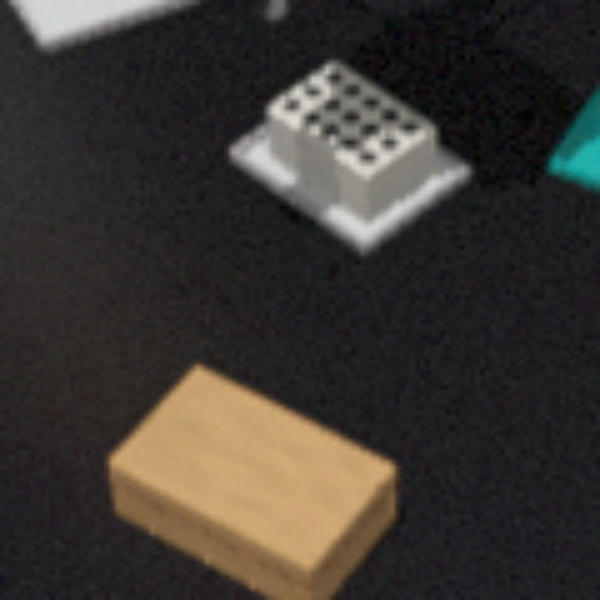

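The block sits in its tray. The box top has corners (198,364), (397,465), (312,575) and (110,462).

```bash
python3 - <<'E'
from h import *
c=robot.camera('scene')
S=lambda p:(np.array(p,float)+.5)/5-.5+[255,230]
P=unproj(c,[S(p) for p in((198,364),(397,465),(312,575),(110,462))],.034)*1000
print(P.mean(0)); d=(P[1]+P[2]-P[0]-P[3])/2; e=(P[3]+P[2]-P[0]-P[1])/2;print(np.degrees(np.arctan2(*d[::-1]))-90,d,np.degrees(np.arctan2(*e[::-1])),e)
E
```

```text
[668.44416039 113.33635489]
8.78628892486583 [-15.22559374  98.50726881] 10.643606177014645 [61.6702582  11.58986135]
```

drive_tool([
  [[0.08,0.12,0,-0.29],[0.14,0.22,0.02,-0.29],[0.16,0.26,0.03,-0.29],[0.17,0.29,0.04,-0.29],[0.17,0.3,0.04,-0.29],[0.14,0.28,0.04,-0.29],[0.1,0.2,0.04,-0.29],[0.07,0.13,0.03,-0.29]],
])

```text
time_s: 25.4
eef_pos: [0.6673, 0.1165, 0.0866]
orientation: [-3.14, -0.0, 1.736]
wrist_force: [0.1, 0.3, 0.3]
finger_gap: 0.0855
grip_force: 0.0
```

```bash
python3 plan.py 669 114 6 99.3 1
```

```text
[667.3 116.5  86.6] [-1.7989e+02 -3.0000e-02  9.9480e+01] 25.4
[[-0.028, 0.014, 0.806, 0.037]]
```

drive_tool([
  [[-0.02,0.01,0.1,0],[0,0,0.2,0],[0,0,0.23,0],[0,0,0.17,0],[0,0,0.08,0],[0,0,0.01,0],[0,0,0,0],[0,0,0,0]],
])

```text
time_s: 26.2
eef_pos: [0.6688, 0.113, 0.0117]
orientation: [3.139, 0.0, 1.733]
wrist_force: [-0.3, 0.7, 0.2]
finger_gap: 0.0851
grip_force: 0.0
```

drive_tool([
  [[0,-0.01,0,0],[0,0,0,0],[0,0,0,0]],
])

```text
time_s: 26.5
eef_pos: [0.667, 0.1128, 0.0111]
orientation: [3.141, 0.0, 1.734]
wrist_force: [-0.1, -0.1, 0.1]
finger_gap: 0.0855
grip_force: 0.0
```

drive_tool([
  [[0,0.015,0.02,0],[0,0,0.02,0],[0,0,0.01,0],[0,0,0,0],[0,0,0,0]],
])

```text
time_s: 27.0
eef_pos: [0.668, 0.113, 0.0051]
orientation: [-3.141, -0.0, 1.734]
wrist_force: [-0.4, -0.9, -0.3]
finger_gap: 0.0854
grip_force: 0.0
```

drive_tool([
  [[0,0,0,0],[0,0,0,0],[0,0,0,0],[0,0,0,0],[0,0,0,0],[0,0,0,0]],
], jaw=-1)

```text
time_s: 27.6
eef_pos: [0.6687, 0.1131, 0.0058]
orientation: [3.141, 0.0, 1.734]
wrist_force: [0.8, 0.5, 2.4]
finger_gap: 0.0609
grip_force: 68.5
```

drive_tool([
  [[0,0,-0.05,0],[0,0,-0.15,0],[0,0,-0.25,0],[0,0,-0.25,0],[0,0,-0.1,0],[0,0,0,0]],
])

```text
time_s: 28.2
eef_pos: [0.6698, 0.1132, 0.0881]
orientation: [3.137, 0.0, 1.734]
wrist_force: [1.1, -1.2, -2.1]
finger_gap: 0.0607
grip_force: 68.3
```

```bash
python3 plan.py 471.5 -211 80 70.8 12
```

```text
[669.8 113.2  88.1] [1.7973e+02 2.0000e-02 9.9320e+01] 28.2
[[-0.24, -0.207, 0.006, 0.475], [-0.248, -0.197, 0.006, 0.475], [-0.256, -0.186, 0.006, 0.475], [-0.264, -0.176, 0.006, 0.475], [-0.271, -0.164, 0.006, 0.475], [-0.277, -0.153, 0.006, 0.475], [-0.283, -0.141, 0.006, 0.475], [-0.289, -0.13, 0.006, 0.475], [-0.294, -0.117, 0.006, 0.475], [-0.299, -0.105, 0.006, 0.475], [-0.303, -0.093, 0.006, 0.475], [-0.306, -0.08, 0.006, 0.475]]
```

drive_tool([
  [[-0.12,-0.1,0,0.2],[-0.24,-0.21,0,0.48],[-0.25,-0.2,0,0.48],[-0.26,-0.19,0,0.48],[-0.26,-0.18,0,0.48],[-0.27,-0.16,0,0.48],[-0.28,-0.15,0,0.48],[-0.28,-0.14,0,0.48]],
])

```text
time_s: 29.0
eef_pos: [0.537, -0.0888, 0.0834]
orientation: [-3.137, 0.0, 1.42]
wrist_force: [0.7, -0.8, -1.9]
finger_gap: 0.0609
grip_force: 68.1
```

```bash
python3 plan.py 472 -211 70 70.8 6
```

```text
[537.  -88.8  83.4] [-179.74    0.     81.38] 29.0
[[-0.218, -0.076, 0.023, 0.353], [-0.22, -0.07, 0.023, 0.353], [-0.222, -0.063, 0.023, 0.353], [-0.224, -0.056, 0.023, 0.353], [-0.225, -0.049, 0.023, 0.353], [-0.227, -0.042, 0.023, 0.353]]
```

drive_tool([
  [[-0.24,-0.07,0,0.35],[-0.24,-0.07,0.02,0.35],[-0.24,-0.06,0.03,0.35],[-0.23,-0.05,0.03,0.35],[-0.2,-0.04,0.03,0.35],[-0.13,-0.02,0.02,0.35],[0,0,0,0],[0,0,0,0]],
])

```text
time_s: 29.8
eef_pos: [0.482, -0.2058, 0.0717]
orientation: [-3.14, -0.001, 1.239]
wrist_force: [-0.6, -0.1, -1.6]
finger_gap: 0.0609
grip_force: 68.1
```

```bash
python3 plan.py 471.5 -211 16 70.8 1
```

```text
[ 482.  -205.8   71.7] [-1.7991e+02 -4.0000e-02  7.0970e+01] 29.8
[[-0.084, -0.081, 0.557, 0.035]]
```

drive_tool([
  [[-0.08,-0.08,0.06,0],[0,0,0.13,0],[0,0,0.15,0],[0,0,0.1,0],[0,0,0.06,0],[0,0,0.01,0],[0,0,0,0],[0,0,0,0]],
])

```text
time_s: 30.6
eef_pos: [0.4732, -0.2113, 0.0218]
orientation: [3.14, 0.0, 1.24]
wrist_force: [0.3, -0.1, -2.2]
finger_gap: 0.0611
grip_force: 68.2
```

```bash
python3 plan.py 471.5 -211 10 70.8 1; python3 - <<'E'
from h import *
s=robot.camera('scene'); cv2.imwrite('pics/g9.png',cv2.resize(s['color'][175:255,225:325],(600,480))[:,:,::-1])
E
```

```text
[ 473.2 -211.3   21.8] [1.7994e+02 1.0000e-02 7.1030e+01] 30.6
[[-0.003, -0.017, 0.118, 0.046]]
```

View pics/g9.png

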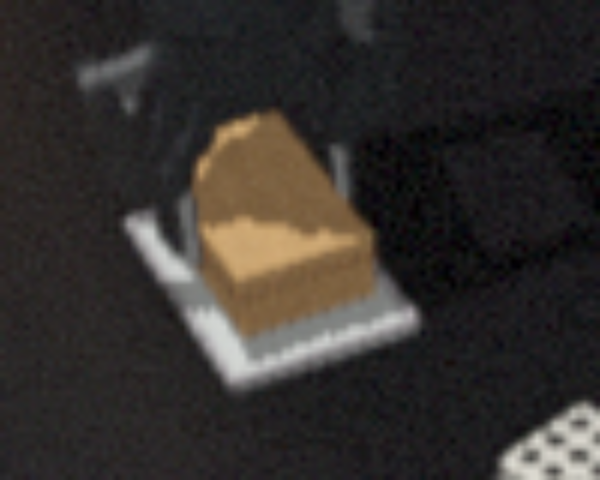

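The box is aligned with its tray: its near corner at (248,335) is inside the tray corner at (238,385). I'll lower it.

drive_tool([
  [[0,-0.01,0.03,0],[0,0,0.03,0],[0,0,0.03,0],[0,0,0.01,0],[0,0,0,0],[0,0,0,0]],
])

```text
time_s: 31.25
eef_pos: [0.4716, -0.2108, 0.0113]
orientation: [-3.142, -0.0, 1.24]
wrist_force: [-0.2, 0.0, -0.7]
finger_gap: 0.0608
grip_force: 68.2
```

drive_tool([
  [[0,0,0.006,0],[0,0,0.006,0],[0,0,0.003,0],[0,0,0,0]],
])

```text
time_s: 31.65
eef_pos: [0.4716, -0.2107, 0.0098]
orientation: [-3.142, -0.0, 1.24]
wrist_force: [-0.0, 0.1, -1.5]
finger_gap: 0.061
grip_force: 68.2
```

drive_tool([
  [[0,0,0.006,0],[0,0,0.006,0],[0,0,0,0],[0,0,0,0]],
])

```text
time_s: 32.05
eef_pos: [0.4716, -0.2107, 0.0086]
orientation: [-3.142, -0.0, 1.24]
wrist_force: [0.6, -0.4, -1.7]
finger_gap: 0.0611
grip_force: 68.2
```

drive_tool([
  [[0,0,0.005,0],[0,0,0.004,0],[0,0,0,0],[0,0,0,0]],
])

```text
time_s: 32.45
eef_pos: [0.4717, -0.2108, 0.0082]
orientation: [3.142, 0.0, 1.24]
wrist_force: [-1.6, 0.0, 4.8]
finger_gap: 0.0608
grip_force: 68.8
```

Contact. Release and retreat.

drive_tool([
  [[0,0,0,0],[0,0,0,0],[0,0,0,0],[0,0,0,0],[0,0,0,0],[0,0,0,0],[0,0,-0.05,0],[0,0,-0.1,0]],
], jaw=1)

```text
time_s: 33.25
eef_pos: [0.4709, -0.2104, 0.0226]
orientation: [-3.14, -0.0, 1.24]
wrist_force: [0.5, -1.2, 0.2]
finger_gap: 0.0857
grip_force: 0.0
```

drive_tool([
  [[0,0,-0.2,0],[0,0,-0.3,0],[0,0,-0.4,0],[0,0,-0.3,0],[0,0,-0.1,0],[0,0,0,0],[0,0,0,0]],
])

```text
time_s: 33.95
eef_pos: [0.4708, -0.2103, 0.1519]
orientation: [-3.14, -0.0, 1.24]
wrist_force: [-0.6, 0.4, -0.6]
finger_gap: 0.0855
grip_force: 0.0
```

```bash
python3 - <<'E'
from h import *
s=robot.camera('scene'); cv2.imwrite('pics/g10.png',cv2.resize(s['color'][190:350,190:430],(800,533))[:,:,::-1])
E
```

```text
(no output)
```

View pics/g10.png

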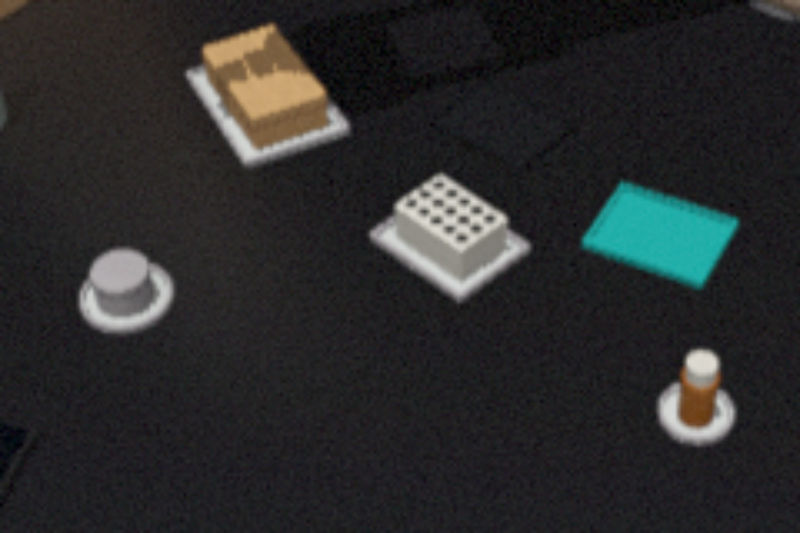

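All four stand in their trays: box (265,85), block (450,225), dish (122,280), vial (698,388).

```bash
python3 -c "
from bench import robot
print(robot.finish_job())"
```

```text
the job is handed in; nothing more can be done
None
```

I placed the vial, dish, tube block and slide box in their own trays in that order and handed the job in after about 34 s of robot time; the last picture showed all four upright and centred, but no verdict came back.

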